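Load the carrier: housings into nests, shaft into the sprung clip, acknowledge

TASK

Load the aluminium assembly carrier: first put the square and the round bearing housing, upright and fully down, into the nests of their own shape, then press the long steel shaft straight down from above past the orange sprung jaw until it sits fully home and roughly centred in the black fork clip with the jaw closed over it. Only when the shaft is home, press the green button all the way down and let it go. Leave the dark oblong housing, the short brass rod and everything else lying on the table where they are.

Things in the scene. Friction and masses are not known exactly. Their poses are not given: they have to be found in the camera images.
- block_square: Bearing housing to load: bright aluminium square block 44 x 44 x 30 mm with a round boss 30 mm across and 10 mm high on top (brass bush and dark bore), 0.19 kg. Origin at the centre of its underside, z up, x and y square to its sides. Lies on the blue mat
- block_round: Bearing housing to load: bright aluminium disc 52 mm across, 30 mm high, with the same boss (30 mm across, 10 mm high) on top, 0.19 kg. Origin at the centre of its underside, z up. Lies on the blue mat
- block_oblong: Bystander on the blue mat, fits no nest: dark steel oblong housing 36 (x) x 60 (y) x 30 mm with a boss on top 26 mm across, 10 mm high. Origin at the centre of its underside
- parts_mat: Blue mat 170 (x) x 190 (y) x 3 mm fixed on the table, on the left or the right, carrying the three housings about 100 mm apart. Origin at the centre of its underside
- rod_rack: Low rack fixed on the side without the mat: grey base 150 (x) x 120 (y) x 5 mm with two pairs of blue V cradles at x = -40 and +40 mm (each pair at y = -40 and +40 mm, 10 mm thick, up to 33 mm high). A rod in them lies along y, its axis 30 mm above the table, its middle 70 mm free. Origin at the centre of its underside
- shaft: Shaft to load: round bright steel rod 12 mm diameter, 160 mm long, black ring near each end, about 0.14 kg. Origin at its middle on the axis; its y axis runs along the rod; either way round is the same. It may be rolled about its own axis. Lies in one pair of the rack's V cradles
- brass_rod: Bystander in the other pair of cradles: brass rod 12 mm diameter, 110 mm long. Origin at its middle, y along the rod
- carrier: Aluminium carrier plate 230 (x) x 250 (y) x 12 mm fixed to the table. Origin at the centre of its underside. The two nest blocks stand on its -x half (centres at x = -60, y = +65 and -65 mm), the fork clip on its +x half (at x = +55 mm)
- nest_square: Black nest block 84 x 84 x 16 mm on the carrier, origin at the centre of its underside (12 mm above the table), with a square pocket 48 x 48 mm (sides along the block's x and y), 10 mm deep, yellow floor, open at the top
- nest_square_hole0 (a point): Centre of the square pocket at its mouth, on the nest's top face (28 mm above the table); axes as the nest. The pocket floor is 10 mm below
- nest_round: Black nest block 84 x 84 x 16 mm on the carrier, origin at the centre of its underside, with a round pocket 56 mm across, 10 mm deep, yellow floor, open at the top. The two nests may have changed places
- nest_round_hole0 (a point): Centre of the round pocket at its mouth, on the nest's top face (28 mm above the table); the pocket floor is 10 mm below
- clip_seat (a point): Where the middle of the shaft's axis lies when home, 60 mm above the table; axes as the carrier, shaft along y. Black forks 10 mm thick at y = -50 and +50 mm have slots 14 mm wide in x, open at the top, straight to 16 mm above the seat, then flared to 30 mm wide at 28 mm above it. Between the forks 90 mm is free for fingers down to 40 mm below the seat
- jaw (a joint): Orange sprung jaw, hinge angle in rad: 0 closed, grows as its top swings to the carrier's +x (0.15 to 0.2 while the shaft passes, stop 0.6). One low hinge along y carries two tongues 10 mm wide, 64 mm either side of the seat's middle, outside the forks; their noses reach over the slot, with steep ramps that the descending shaft pushes aside (5 to 15 N), then spring closed over it
- jaw_tip (a point): Midway (in y) between the two jaw noses, at their tips: 2 mm past the middle of the slot, 10.5 mm above the seat when closed. The noses' underside is 8 mm, the top of their ramps 36 mm above the seat
- ack_top (a point): Centre of the top of the green push button (36 mm across) when released, 63 mm above the table. The button stands on a yellow box 60 x 60 x 45 mm, beyond the mat or beyond the rack
- ack (a joint): Travel of the green button in m: 0 released, 0.006 fully down; fully down takes 5 N, springs back
- glue: Bystander: red bottle 44 mm across, 100 mm high, standing where the button does not. Origin at the centre of its underside
- screwdriver: Bystander: red-handled screwdriver lying beyond the carrier, in front of the blue bins
- cup: Bystander: black cup 70 mm across, 85 mm high, standing on the left. Origin at the centre of its underside
- ratchet: Bystander: steel wrench lying at the right of the table
Things that resemble listed ones, but are neither listed nor needed, are in the scene too. There is more than one size of the shaft; the job needs the smallest.

How it is judged:
On the way, in this order (a step that is already met when the one before it is completed fails the run):
1. the square and the round housing stand down in their own nests, let go (horizontal distance between block_square and nest_square_hole0 below 0.005 m and z of block_square in the frame of nest_square_hole0 below -0.0075 m and angle between each of block_square, block_round's own z axis and vertical below 0.06 rad and horizontal distance between block_round and nest_round_hole0 below 0.005 m and z of block_round in the frame of nest_round_hole0 below -0.0075 m and contact force between the fingers and block_square below 0.2 N and contact force between the fingers and block_round below 0.2 N), for 0.2 s.
2. the shaft, coming from above, pushes the jaw open (value of joint jaw above 0.06 rad and contact force between shaft and jaw above 0.3 N and z of shaft in the frame of clip_seat above 0.006 m).
3. the shaft sits home in the fork clip, jaw closed over it (z of shaft in the frame of clip_seat below 0.003 m and horizontal distance between shaft and clip_seat below 0.012 m and angle between the y axis of shaft and the y axis of clip_seat, either way round below 0.06 rad and value of joint jaw below 0.04 rad), for 0.2 s.
4. the green button is pressed down (value of joint ack above 0.0045 m).
At the end, for the whole second after the job is handed in: Both housings upright (0.06 rad) in their own nests, within 5 mm of the centre, at least 7.5 mm deep; the shaft at rest in the clip, axis -4 to +3 mm from seat height, middle within 12 mm, in line within 0.06 rad, jaw closed (under 0.04 rad); button up (under 1.5 mm) (all of step 3 and horizontal distance between block_square and nest_square_hole0 below 0.005 m and z of block_square in the frame of nest_square_hole0 below -0.0075 m and angle between each of block_square, block_round's own z axis and vertical below 0.06 rad and horizontal distance between block_round and nest_round_hole0 below 0.005 m and z of block_round in the frame of nest_round_hole0 below -0.0075 m and z of shaft in the frame of clip_seat above -0.004 m and linear speed of shaft below 0.02 m/s and value of joint ack below 0.0015 m); the robot touches nothing.
It fails at once if the oblong housing, brass rod, bottle, screwdriver, cup or wrench is moved by more than 25 mm (distance of any of block_oblong, brass_rod, glue, screwdriver, cup, ratchet from where it was at the start of the episode above 0.025 m).
It fails at once if the green button is pressed while the shaft is not home in the clip (value of joint ack above 0.003 m and distance between shaft and clip_seat above 0.02 m).
It also fails if it takes over 72 s, if anything falls off the work surface, if the arm or the gripper's body presses on something with over 40 N, if the wrist force passes 120 N, or if a joint passes its speed limit or range.

ROBOT

A 6-joint arm with a two-finger parallel gripper is mounted at the origin on the work surface. World frame = base frame: x ahead of the robot, y to its left, z up, the work surface at z = 0. Lengths are in m, angles in rad, forces in N, time in s.
With the tool pointing down it reaches from about 0.325 to 0.9 m from the base axis. Payload 3.5 kg.
Tool frame: the origin (TCP) lies midway between the tips of the shut fingers; the grasp point (between the pads) lies 19 mm behind it; z points along the fingers, y is the line along which they close (so a half turn about z gives the same grasp; the last joint's range is limited). The gripper opens to 85 mm and grips with 20 to 120 N. Pads are 22 mm wide; open, the fingers measure 114 mm over their backs; the gripper's body (76 mm by 85 mm) begins 54 mm behind the grasp point. The pads swing forward as they close: fully open they stand 13 mm farther back than shut.
Start: joints at [-1.254, 0.276, -0.026, 1.268, 0, 1.467], TCP at [0.255, -0.571, 0.231] pointing down, gripper open.
Joint ranges: [-3.12, 3.12], [-0.85, 1.88], [-1.08, 1.24], [-1.95, 2.15], [-1.57, 1.53], [-3.14, 3.14]. Speed limits (rad/s): [2.57, 2.57, 3.14, 3.14, 3.14, 3.14].

INTERFACE

Orientations are given as a unit quaternion [w, x, y, z].
In Python, from station import env gives the robot as it stands.
- The arm moves only by the shell command python3 -m inch 'ROWS' [OPENING] [FORCE]. ROWS is JSON, a list of rows, each a list of 6 numbers: the shift along the world's x, y, z in m, then the turn, a rotation vector about the world's x, y, z in degrees. In form: [[dx, dy, dz, wx, wy, wz], ...]. A call has 1 to 20 rows; each row is the pose to reach, as a shift and turn from the pose commanded when the call began; what a row does not reach only later rows make up. A row lasts 1/10 s, in which the tool goes at most 50 mm and 8.59 degrees, less where a joint would pass 70% of its speed; a pose out of reach is approached as far as the arm can. A call with a gripper value outside its range is refused whole. OPENING is the finger opening in m, from 0 to 0.0854, set as the call begins (- or left out, the last holds). The fingers move at their own pace and stop on an object; FORCE is the grip in N (left out, the last holds). Time passes only in rows, so rows that repeat a pose let the fingers close. It gives the time, the measured TCP pose, the force, the opening and the grip force at its end, in the units of the state.
- env.state(): the state, without advancing time (a new reading comes with each control period).
- env.grab_frame(name): name is "scene" or "top"; returns the picture (480x640x3 uint8, blue, green, red); there is no depth.
- env.camera_info(name): a dict with "fx", "fy", "cx", "cy" (pixels), "k1" (the pictures are not rectified: a ray, as slopes to the right and down, at radius r is drawn at 1 + k1 r^2 times it, then the intrinsics apply), "xyz" and "orientation" of the camera in the world. Camera axes: x right, y down, z forward; pixel columns grow to the right and rows downward; lengths in m; the calibration is good to about 2 mm. A picture is of the moment at which its call begins. camera_info takes no time and is no camera call.
- env.hand_in(): hands the job in; it is judged then, once.
Trained networks look in the newest picture that a camera, given by its name, has taken for a name from the list of things; names that differ only in an ending like _2 or _b are one class to them, and where a whole thing is asked for, a point or a joint stands for the part that bears it (a point fixed in the world has none). Each returns a list of dicts, best first, with "conf" (0 to 1); they miss things now and then, are a little off and sometimes report something else, mostly with a low value. They report only what shows in the picture. A call takes as long as a camera call. They do not tell look-alikes from the thing itself.
- env.outline_of(camera, query): "region" (480x640 bool, what is visible of it) and "rect" ([left, top, width, height] as shares, 0 to 1, of the picture: columns of its width, rows of its height, round what is visible of it).
- env.spot_point(camera, query): "point" ([column, row] as shares, 0 to 1, of the picture: columns of its width, rows of its height: a listed point, or the origin of a listed thing).
The state is a dict: "t": time; "joint_positions": joint angles; "joint_vel": joint speeds; "tau": joint torques, N m; "tool_pos": TCP position; "ee_rot": TCP orientation; "contact_force": force on the tool from outside, world axes, zero at the start; "wrist_torque": the same for the moment, N m; "grip_width": opening from 0.0 (shut) to 1.0 (fully open); "finger_force": force on a finger pad.
Only numpy, scipy, OpenCV 4.12 (cv2) and the standard library are available. Lean on these libraries where they do the work, as an engineer would, in place of code of your own. Each camera call takes 0.05 s, during which the arm holds its last target. There are 200 camera calls.

## Working session

There is one attempt and no reset: what is moved stays moved. The work goes in short steps, Python scripts to look and compute and a shell command to move; the robot and the scene stay as the last step left them, time stands still between calls to the robot, and variables do not carry over. Pictures are saved under pics/ and viewed, at most 10 in all, crops included, and the job is handed in when it is done.

```bash
ls; mkdir -p pics; python3 - <<'E'
from station import env
import cv2
for c in ("scene","top"):
    cv2.imwrite(f"pics/{c}0.png",env.grab_frame(c)); print(env.camera_info(c))
s=env.state(); print({k:s[k] for k in("t","tool_pos","ee_rot","grip_width","contact_force")})
E
```

```text
pics
{'fx': 435.99330977857875, 'fy': 435.99330977857875, 'cx': 316.7658661551657, 'cy': 237.45607348871238, 'k1': -0.01159370068445721, 'xyz': array([1.02931534, 0.07727681, 0.92829837]), 'orientation': array([-0.16552741,  0.58746544,  0.75952649, -0.22495455])}
{'fx': 433.7467213673861, 'fy': 433.7467213673861, 'cx': 317.8847202049965, 'cy': 244.62489399316448, 'k1': -0.06147248096119074, 'xyz': array([ 0.4218991 , -0.0687408 ,  1.33100007]), 'orientation': array([-0.0217908 ,  0.71348181, -0.69991717,  0.02418317])}
{'t': 0.1, 'tool_pos': array([ 0.25450589, -0.5700784 ,  0.2302537 ]), 'ee_rot': array([-9.97368294e-04,  9.78049590e-01,  2.08369848e-01, -1.09213803e-04]), 'grip_width': 1.0019408376029106, 'contact_force': array([ 0.3811031 , -0.03596094, -0.33790021])}
```

View pics/top0.png

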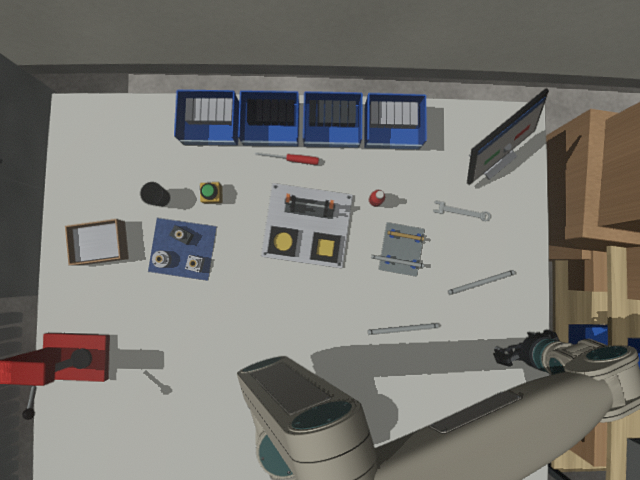

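View pics/scene0.png

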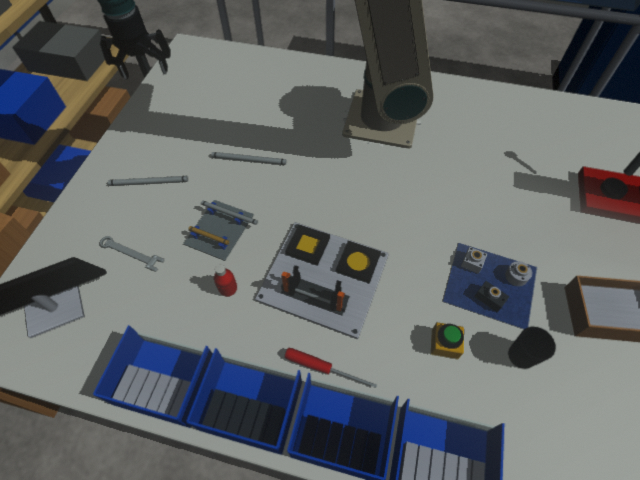

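The top view shows the mat with housings at (160,259) disc, (194,264) square and (181,234) oblong. The carrier is at (308,225), with the round nest at (284,241) and the square nest at (326,247). The rack is at (402,249) and the button at (209,191). There are three shaft candidates in the top view: the rod in the rack (400,262), a loose rod (482,282) and a loose rod (404,328). The rack one fits because it lies in the cradles. I'll check the lengths next and confirm in a crop.

```bash
cat > h.py <<'E'
from station import env
import numpy as np, cv2
from scipy.spatial.transform import Rotation as R
def cam(c):
    i=env.camera_info(c); q=i["orientation"]; return i,R.from_quat([q[1],q[2],q[3],q[0]]),np.array(i["xyz"])
def ray(c,px):
    i,r,o=cam(c); d=np.array([(px[0]-i["cx"])/i["fx"],(px[1]-i["cy"])/i["fy"]]); u=d.copy()
    for _ in range(20): u=d/(1+i["k1"]*(u@u))
    return o,r.apply([u[0],u[1],1.])
def at_z(c,px,z):
    o,d=ray(c,px); return o+d*(z-o[2])/d[2]
def proj(c,p):
    i,r,o=cam(c); v=r.inv().apply(np.asarray(p)-o); u=v[:2]/v[2]; u=u*(1+i["k1"]*(u@u))
    return np.array([i["fx"]*u[0]+i["cx"],i["fy"]*u[1]+i["cy"]])
def spot(c,q): return [(round(d["conf"],2),np.array(d["point"])*[640,480]) for d in env.spot_point(c,q)]
def yaw():
    q=env.state()["ee_rot"]; y=R.from_quat([q[1],q[2],q[3],q[0]]).as_matrix()[:,1]
    return np.degrees(np.arctan2(y[1],y[0]))
E
python3 - <<'E'
from h import *
np.set_printoptions(precision=4,suppress=True)
Z=dict(block_square=.003,block_round=.003,block_oblong=.003,shaft=.03,brass_rod=.03,rod_rack=0,carrier=0,nest_square_hole0=.028,nest_round_hole0=.028,clip_seat=.06,jaw_tip=.0705,ack_top=.063,glue=0)
for q,z in Z.items():
    for c in ("top","scene"):
        print(q,c,[(k,p.round(1),at_z(c,p,z)[:2]) for k,p in spot(c,q)[:3]])
for a,b in [((374,258),(429,267)),((449,292),(515,273)),((370,332),(438,325))]:
    print(a,np.linalg.norm(at_z("top",a,.02)-at_z("top",b,.02)))
im=cv2.imread("pics/top0.png"); cv2.imwrite("pics/crop1.png",cv2.resize(im[165:345,340:540],None,fx=3,fy=3,interpolation=2))
print("yaw",yaw(),env.state()["t"])
E
```

```text
block_square top [(0.5, array([199.6, 261.8]), array([0.4486, 0.2898]))]
block_square scene [(0.95, array([471.7, 268.3]), array([0.4569, 0.2981])), (0.19, array([357.1, 260.4]), array([0.5035, 0.0277]))]
block_round top [(0.81, array([161.5, 258.7]), array([0.4556, 0.4088]))]
block_round scene [(0.96, array([516.2, 273.6]), array([0.4451, 0.4016])), (0.43, array([307.8, 241.9]), array([ 0.4822, -0.1025]))]
block_oblong top [(0.49, array([183.3, 233.4]), array([0.535 , 0.3438]))]
block_oblong scene [(0.69, array([491.5, 298.2]), array([0.5246, 0.3479])), (0.44, array([313., 283.]), array([ 0.5891, -0.0602]))]
shaft top [(0.75, array([399.8, 260.3]), array([ 0.4642, -0.3196])), (0.75, array([404.8, 326.8]), array([ 0.2659, -0.3365]))]
shaft scene [(0.73, array([149.2, 179.8]), array([ 0.4142, -0.5628])), (0.64, array([491.9, 301.2]), array([0.5466, 0.3412])), (0.62, array([247. , 159.9]), array([ 0.2826, -0.331 ]))]
brass_rod top [(0.53, array([406.8, 231.6]), array([ 0.5513, -0.3402]))]
brass_rod scene [(0.69, array([207.3, 235.5]), array([ 0.5414, -0.3418]))]
rod_rack top [(0.64, ar
[... 1308 characters left out ...]
)), (0.47, array([373. , 198.3]), array([ 0.6436, -0.2316]))]
jaw_tip scene [(0.65, array([315.1, 283. ]), array([ 0.6201, -0.0459])), (0.28, array([455.1, 330.8]), array([0.654 , 0.2597]))]
ack_top top [(0.56, array([208.5, 190.5]), array([0.659 , 0.2551])), (0.31, array([395.7, 261. ]), array([ 0.4609, -0.3012]))]
ack_top scene [(0.83, array([450.7, 331.3]), array([0.6541, 0.2526])), (0.54, array([524.5, 354.3]), array([0.6658, 0.4002]))]
glue top [(0.6, array([370.9, 197.6]), array([ 0.658 , -0.2341]))]
glue scene [(0.93, array([229.1, 290.4]), array([ 0.6555, -0.2467]))]
(374, 258) 0.1695338464212324
(449, 292) 0.21395467549956004
(370, 332) 0.20690606033932626
yaw -65.94868538171055 1.4
```

View pics/crop1.png

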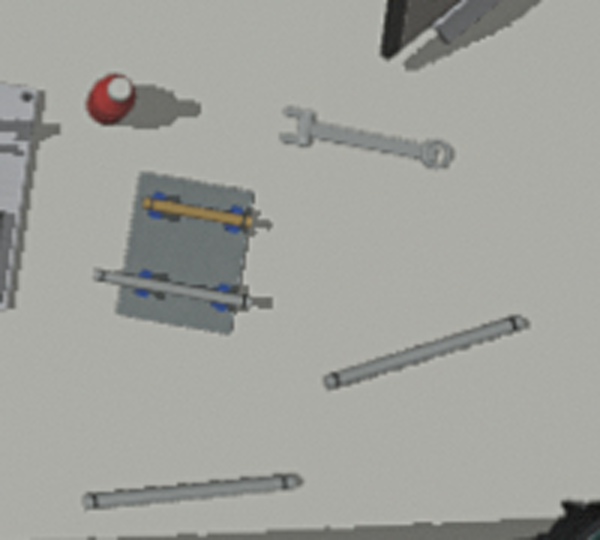

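The crop confirms it. The rack rod is about 160 mm long with black end rings, while the loose ones measure about 207 and 214 mm, so the rack rod is the smallest and is the shaft. Next come enlarged crops of the parts and colour-based measurement.

```bash
python3 - <<'E'
from h import *
t=cv2.imread("pics/top0.png"); s=cv2.imread("pics/scene0.png")
def crop(im,x,y,w,h): return cv2.resize(im[y:y+h,x:x+w],(400,300),interpolation=cv2.INTER_CUBIC)
cv2.imwrite("pics/comp.png",np.vstack([np.hstack([crop(t,140,215,80,60),crop(s,440,235,100,75)]),np.hstack([crop(t,250,175,120,90),crop(s,250,215,160,120)])]))
for n,im,(x,y,w,h),z in (("top",t,(250,180,110,90),.018),("scene",s,(270,215,120,80),.018)):
    hsv=cv2.cvtColor(im,cv2.COLOR_BGR2HSV); m=cv2.inRange(hsv,(20,130,80),(35,255,255)); k=np.zeros_like(m); k[y:y+h,x:x+w]=m[y:y+h,x:x+w]
    N,l,st,c=cv2.connectedComponentsWithStats(k)
    for i in range(1,N):
        if st[i,4]>30: print(n,"yellow",st[i],c[i].round(2),at_z(n,c[i],z))
    g=cv2.inRange(hsv,(50,120,60),(80,255,255)); N,l,st,c=cv2.connectedComponentsWithStats(g)
    for i in range(1,N):
        if st[i,4]>60: print(n,"green",st[i],c[i].round(2),at_z(n,c[i],.063))
    o=cv2.inRange(hsv,(5,130,80),(15,255,255)); N,l,st,c=cv2.connectedComponentsWithStats(o)
    for i in range(1,N):
        if st[i,4]>10 : print(n,"orange",st[i],c[i].round(2),at_z(n,c[i],.09))
    b=cv2.inRange(hsv,(105,120,50),(120,255,255)); N,l,st,c=cv2.connectedComponentsWithStats(b)
    for i in range(1,N):
        if st[i,4]>300: print(n,"blue",st[i],c[i].round(2))
E
```

```text
top yellow [276 233  16  17 218] [283.44 241.09] [0.51617976 0.0323825  0.018     ]
top yellow [318 239  16  17 209] [325.82 247.36] [ 0.49958481 -0.09659721  0.018     ]
top orange [286 194   4   8  23] [287.7  197.65] [0.63706438 0.01764439 0.09      ]
top orange [330 201   3   7  18] [331.06 204.11] [ 0.62066676 -0.10795116  0.09      ]
top blue [ 174   90   62   50 1154] [208.14 120.15]
top blue [ 236   91   63   50 1567] [268.2  118.83]
top blue [ 303   92   60   51 1620] [332.51 120.18]
top blue [ 366   93   60   52 1476] [396.67 123.48]
top blue [584 325  24  20 333] [596.87 333.53]
scene yellow [296 235  22  18 265] [306.88 243.63] [ 0.49639763 -0.1004553   0.018     ]
scene yellow [347 252  21  19 308] [357.36 260.82] [0.51304029 0.02934967 0.018     ]
scene green [444 326  17  17 226] [452.05 333.65] [0.65844337 0.25577085 0.063     ]
scene orange [ 90  88  36  29 443] [107.91 101.7 ] [ 0.21781933 -0.76995156  0.09      ]
scene orange [  0 164   9  21  89] [  2.64 173.57] [ 0.52841538 -0.89797993  0.09      ]
scene orange [  0 207  37  66 960] [ 12.88 232.57] [ 0.67915245 -0.75941599  0.09      ]
scene orange [282 272   8   6  36] [285.67 274.5 ] [ 0.62550703 -0.10996667  0.09      ]
scene orange [337 291   7   8  34] [340.44 294.12] [0.64126082 0.01529374 0.09      ]
scene orange [  0 392  55  24 235] [ 26.02 403.77] [ 1.00488173 -0.49943516  0.09      ]
scene blue [   0   70   65   74 3272] [ 26.19 103.18]
scene blue [  24  145   67   56 1789] [ 56.34 171.87]
scene blue [ 444  260   90   68 2449] [491.88 295.12]
scene blue [  93  326  207  128 8259] [197.08 382.59]
scene blue [ 287  373  112  107 4335] [342.08 423.49]
scene blue [ 395  399   92   81 2811] [441.11 436.63]
```

View pics/comp.png

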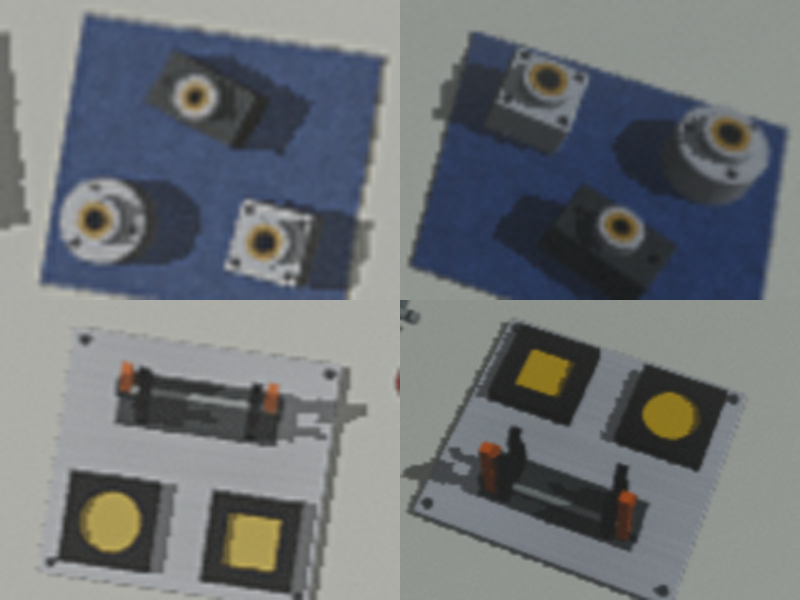

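The crops show both bores clearly and both pockets empty, with the round nest on +y and the square nest on -y. The clip is beyond them. Now I'll measure the bores, the block yaw, the shaft axis and the button.

```bash
python3 - <<'E'
from h import *
np.set_printoptions(precision=4,suppress=True)
t=cv2.imread("pics/top0.png"); s=cv2.imread("pics/scene0.png")
def up(im,x,y,r,k=8): return cv2.resize(im[y-r:y+r,x-r:x+r],None,fx=k,fy=k,interpolation=cv2.INTER_CUBIC)
def back(c,x,y,r,k=8): return (np.array(c)+.5)/k-.5+[x-r,y-r]
for n,im,pts in (("top",t,dict(disc=(159,259),sq=(193,263),obl=(179,234))),("scene",s,dict(disc=(523,268),sq=(477,254)))):
  for q,(x,y) in pts.items():
    h=cv2.cvtColor(up(im,x,y,9),cv2.COLOR_BGR2HSV); m=cv2.inRange(h,(8,80,40),(28,255,255))
    cs=max(cv2.findContours(m,0,2)[0],key=cv2.contourArea); hl=cv2.convexHull(cs); M=cv2.moments(hl); c=back((M["m10"]/M["m00"],M["m01"]/M["m00"]),x,y,9)
    print(n,q,c,"area px",M["m00"]/64,at_z(n,c,.043))
# square face
x,y=194,264; u=up(t,x,y,14); g=cv2.cvtColor(u,cv2.COLOR_BGR2GRAY); m=cv2.inRange(g,120,255)
h=cv2.cvtColor(u,cv2.COLOR_BGR2HSV); m&=cv2.inRange(h,(0,0,120),(180,70,255))
cs=max(cv2.findContours(m,0,2)[0],key=cv2.contourArea); rc=cv2.minAreaRect(cs); print("sq rect",back(rc[0],x,y,14),np.array(rc[1])/8,rc[2])
b=[at_z("top",back(p,x,y,14),.033) for p in cv2.boxPoints(rc)]; e=[b[(i+1)%4]-b[i] for i in range(4)]
print("yaws",[np.degrees(np.arctan2(v[1],v[0])) for v in e],[np.linalg.norm(v) for v in e],np.mean(b,0))
# green
for n,im in(("top",t),("scene",s)):
    h=cv2.cvtColor(im,cv2.COLOR_BGR2HSV); m=cv2.inRange(h,(45,90,40),(85,255,255)); N,l,st,c=cv2.connectedComponentsWithStats(m)
    for i in range(1,N):
        if st[i,4]>40: print(n,"green",st[i],at_z(n,c[i],.063))
# shaft: thin row profile in top
g=cv2.cvtColor(t,cv2.COLOR_BGR2GRAY)
for xx in range(372,432,4): print(xx,g[250:276,xx])
E
```

```text
top disc [158.4328 258.4974] area px 32.203125 [0.455  0.4037 0.043 ]
top sq [192.3218 263.0192] area px 34.4140625 [0.4437 0.3008 0.043 ]
top obl [178.5749 233.9456] area px 18.109375 [0.5298 0.3456 0.043 ]
scene disc [522.1277 268.1461] area px 55.1015625 [0.4526 0.4004 0.043 ]
scene sq [476.6545 254.3508] area px 52.21875 [0.4412 0.2972 0.043 ]
sq rect [193.237  263.1726] [14.8661 15.0744] 15.255118370056152
yaws [np.float64(-13.329405436444455), np.float64(-103.9160036541229), np.float64(166.5733922743347), np.float64(76.17599258855665)] [np.float64(0.045139670922256216), np.float64(0.0452397733276801), np.float64(0.04506643442046064), np.float64(0.04516262993074925)] [0.4434 0.3009 0.033 ]
top green [202 184  12  13 117] [0.6603 0.2587 0.063 ]
scene green [444 325  17  18 243] [0.6585 0.2555 0.063 ]
372 [171 172 172 173 145 129 143 129 118 170 173 172 170 171 171 173 171 172
 171 171 171 172 172 172 172 172]
376 [171 171 172 173 173 125 131 144 124 147 171 172 171 171 171 170 173 172
 172 172 172 172 171 171 171 171]
380 [173 173 174 174 157 117 110 135 139 115 111 120 114 120 1
[... 680 characters left out ...]

 114 114 114 115 113 113 136 172]
408 [113 113 110 112 115 113 113 114 115 111  79  99 132 139 123 101 112 113
 114 112 112 112 113 110 121 146]
412 [114 117 115 114 115 113 113 113 114 115  94  68 112 140 140 101  72  77
  97 113 113 114 113 113 114 133]
416 [113 113 114 116 114 115 113 114 113 106  90  74  75 123 143 135  84  71
  79 116 115 115 110 109 108 115]
420 [107 123 131 109  94 111 107 112 115 114 107 108 110  97 127 139 107  87
 113 175 176 172 172 172 171 172]
424 [172 173 171 173 172 171 172 171 172 173 173 175 176 173 116 107 115 173
 177 172 173 171 171 171 173 170]
428 [173 171 173 171 171 171 173 171 171 171 171 171 173 176 116 105 104 114
 174 174 171 171 171 171 171 172]
```

```bash
python3 -m inch '[[0.188,0.869,-0.11,0,0,142.3],[0.188,0.869,-0.11,0,0,142.3],[0.188,0.869,-0.11,0,0,142.3],[0.188,0.869,-0.11,0,0,142.3],[0.188,0.869,-0.11,0,0,142.3],[0.188,0.869,-0.11,0,0,142.3],[0.188,0.869,-0.11,0,0,142.3],[0.188,0.869,-0.11,0,0,142.3],[0.188,0.869,-0.11,0,0,142.3],[0.188,0.869,-0.11,0,0,142.3],[0.188,0.869,-0.11,0,0,142.3],[0.188,0.869,-0.11,0,0,142.3],[0.188,0.869,-0.11,0,0,142.3],[0.188,0.869,-0.11,0,0,142.3],[0.188,0.869,-0.11,0,0,142.3],[0.188,0.869,-0.11,0,0,142.3],[0.188,0.869,-0.11,0,0,142.3],[0.188,0.869,-0.11,0,0,142.3],[0.188,0.869,-0.11,0,0,142.3],[0.188,0.869,-0.11,0,0,142.3]]' 0.07 40; python3 -c "
from h import *
s=env.state();print(s['t'],s['tool_pos'],yaw(),s['joint_positions'])"
```

```text
t: 3.4
tool_pos: [0.4425, 0.2989, 0.121]
ee_rot: [-0.0, 0.118, 0.993, -0.0]
contact_force: [-0.3, -0.9, 0.3]
grip_width: 0.815
finger_force: 0.0
3.4 [0.44245547 0.29894687 0.12097014] 76.4658403383702 [ 4.73331826e-01  2.02220625e-01 -3.67854232e-01  1.00176090e+00
 -3.99241320e-04  7.09547940e-01]
```

```bash
python3 -m inch '[[0,0,-0.04,0,0,0],[0,0,-0.08,0,0,0],[0,0,-0.1,0,0,0],[0,0,-0.104,0,0,0],[0,0,-0.104,0,0,0]]' && python3 -m inch '[[0,0,0,0,0,0],[0,0,0,0,0,0],[0,0,0,0,0,0],[0,0,0,0,0,0],[0,0,0,0,0,0],[0,0,0,0,0,0]]' 0.035 40
```

```text
t: 3.9
tool_pos: [0.4422, 0.2969, 0.0172]
ee_rot: [-0.001, 0.12, 0.993, -0.0]
contact_force: [-0.5, 0.1, 0.4]
grip_width: 0.817
finger_force: 0.0
t: 4.5
tool_pos: [0.4446, 0.2989, 0.0194]
ee_rot: [0.002, 0.119, 0.993, 0.001]
contact_force: [-0.6, -1.7, 6.4]
grip_width: 0.503
finger_force: 42.7
```

```bash
python3 -m inch '[[0,0,0.04,0,0,0],[0,0,0.08,0,0,0],[0.057,-0.396,0.08,0,0,6.3],[0.057,-0.396,0.08,0,0,6.3],[0.057,-0.396,0.08,0,0,6.3],[0.057,-0.396,0.08,0,0,6.3],[0.057,-0.396,0.08,0,0,6.3],[0.057,-0.396,0.08,0,0,6.3],[0.057,-0.396,0.08,0,0,6.3],[0.057,-0.396,0.08,0,0,6.3],[0.057,-0.396,0.08,0,0,6.3],[0.057,-0.396,0.04,0,0,6.3],[0.057,-0.396,0.034,0,0,6.3],[0.057,-0.396,0.034,0,0,6.3]]' && python3 - <<'E'
from h import *
t=env.grab_frame("top");s=env.grab_frame("scene")
def crop(im,x,y,w,h): return cv2.resize(im[y:y+h,x:x+w],(400,300),interpolation=cv2.INTER_CUBIC)
cv2.imwrite("pics/place1.png",np.hstack([crop(t,285,220,80,60),crop(s,270,200,100,75)]))
st=env.state();print(st['tool_pos'],yaw(),st['contact_force'])
E
```

```text
t: 5.9
tool_pos: [0.4973, -0.0964, 0.0498]
ee_rot: [-0.002, 0.064, 0.998, 0.001]
contact_force: [-1.0, 0.9, -1.3]
grip_width: 0.5
finger_force: 42.5
[ 0.50000846 -0.09714475  0.05196694] 82.71460522455772 [-0.71445638 -0.28415675 -1.22613692]
```

View pics/place1.png

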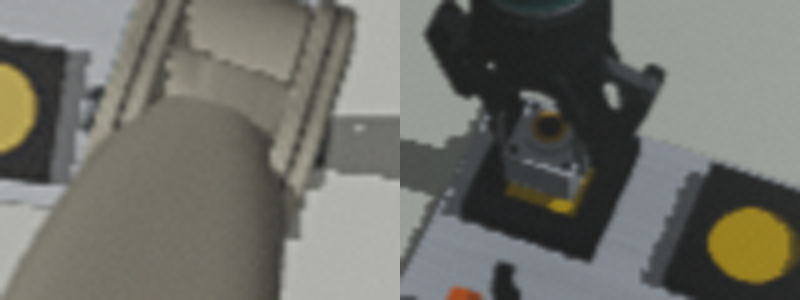

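The block hangs over the square pocket, with its bore at about (307,231.5) in the scene view. I'll compare it with the nest in the same camera.

```bash
python3 - <<'E'
from h import *
s=env.grab_frame("scene"); x,y,r,k=307,231,9,8
u=cv2.resize(s[y-r:y+r,x-r:x+r],None,fx=k,fy=k,interpolation=cv2.INTER_CUBIC)
m=cv2.inRange(cv2.cvtColor(u,cv2.COLOR_BGR2HSV),(8,80,40),(28,255,255))
cs=max(cv2.findContours(m,0,2)[0],key=cv2.contourArea); h=cv2.convexHull(cs); M=cv2.moments(h); c=(np.array([M["m10"],M["m01"]])/M["m00"]+.5)/k-.5+[x-r,y-r]
print(c,M["m00"]/64)
for z in (.075,.077,.079): print(z,at_z("scene",c,z))
E
```

```text
[306.70738331 231.34904574] 46.0859375
0.075 [ 0.49732028 -0.09871479  0.075     ]
0.077 [ 0.4985672  -0.09830229  0.077     ]
0.079 [ 0.49981411 -0.0978898   0.079     ]
```

```bash
python3 -m inch '[[0.0005,-0.001,0,0,0,0],[0.0005,-0.001,-0.006,0,0,0],[0.0005,-0.001,-0.009,0,0,0],[0.0005,-0.001,-0.012,0,0,0],[0.0005,-0.001,-0.015,0,0,0],[0.0005,-0.001,-0.018,0,0,0],[0.0005,-0.001,-0.018,0,0,0]]'; python3 - <<'E'
from h import *
s=env.state();print(s['tool_pos'],s['contact_force'],s['wrist_torque'])
E
```

```text
t: 6.75
tool_pos: [0.4999, -0.0983, 0.0344]
ee_rot: [-0.0, 0.064, 0.998, 0.0]
contact_force: [-5.4, 2.4, 10.4]
grip_width: 0.503
finger_force: 44.2
[ 0.49992597 -0.09832434  0.03437822] [-5.41794762  2.41671234 10.41945764] [ 0.70644037  0.74632806 -0.00914197]
```

```bash
python3 -m inch '[[0,0,0,0,0,0],[0,0,0,0,0,0],[0,0,0,0,0,0],[0,0,0.04,0,0,0],[0,0,0.08,0,0,0],[0,0.05,0.1,0,0,0],[-0.05,0.15,0.1,0,0,0],[-0.05,0.2,0.1,0,0,0],[-0.05,0.25,0.1,0,0,0]]' 0.065; python3 - <<'E'
from h import *
t=env.grab_frame("top");s=env.grab_frame("scene")
def crop(im,x,y,w,h): return cv2.resize(im[y:y+h,x:x+w],(400,300),interpolation=cv2.INTER_CUBIC)
cv2.imwrite("pics/place2.png",np.hstack([crop(t,285,220,80,60),crop(s,270,200,100,75)]))
for n,s,x,y,z in (("top",t,325,247,.058),("scene",s,309,238,.058)):
    r,k=10,8
    u=cv2.resize(s[y-r:y+r,x-r:x+r],None,fx=k,fy=k,interpolation=cv2.INTER_CUBIC)
    m=cv2.inRange(cv2.cvtColor(u,cv2.COLOR_BGR2HSV),(8,80,40),(20,255,255))
    cs=max(cv2.findContours(m,0,2)[0],key=cv2.contourArea); h=cv2.convexHull(cs); M=cv2.moments(h); c=(np.array([M["m10"],M["m01"]])/M["m00"]+.5)/k-.5+[x-r,y-r]
    print(n,c,M["m00"]/64,at_z(n,c,z))
E
```

```text
t: 7.65
tool_pos: [0.4577, 0.0917, 0.1332]
ee_rot: [0.0, 0.065, 0.998, -0.0]
contact_force: [0.8, 0.8, -0.2]
grip_width: 0.762
finger_force: 0.0
top [325.77121259 246.68856601] 31.7578125 [ 0.49920333 -0.09556084  0.058     ]
scene [307.13392148 235.3453155 ] 39.3515625 [ 0.49739919 -0.09821272  0.058     ]
```

View pics/place2.png

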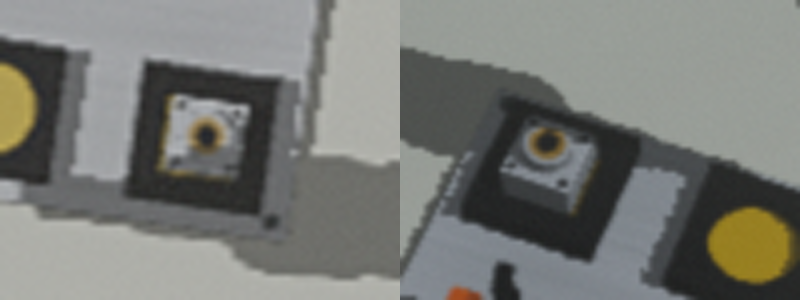

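The square housing sits in its nest: its face is level and the centre is within about 2 mm in both views. Now the disc.

```bash
python3 -m inch '[[-0.004,0.3105,-0.02,0,0,0],[-0.004,0.3105,-0.02,0,0,0],[-0.004,0.3105,-0.02,0,0,0],[-0.004,0.3105,-0.02,0,0,0],[-0.004,0.3105,-0.02,0,0,0],[-0.004,0.3105,-0.02,0,0,0],[-0.004,0.3105,-0.02,0,0,0],[-0.004,0.3105,-0.02,0,0,0],[-0.004,0.3105,-0.06,0,0,0],[-0.004,0.3105,-0.1,0,0,0],[-0.004,0.3105,-0.116,0,0,0],[-0.004,0.3105,-0.116,0,0,0]]' 0.077 && python3 -m inch '[[0,0,0,0,0,0],[0,0,0,0,0,0],[0,0,0,0,0,0],[0,0,0,0,0,0],[0,0,0,0,0,0],[0,0,0,0,0,0]]' 0.04 40
```

```text
t: 8.95
tool_pos: [0.4524, 0.3966, 0.0137]
ee_rot: [-0.003, 0.065, 0.998, -0.003]
contact_force: [-1.0, 0.5, 0.2]
grip_width: 0.897
finger_force: 0.0
t: 9.55
tool_pos: [0.4566, 0.4015, 0.0191]
ee_rot: [0.002, 0.064, 0.998, 0.0]
contact_force: [1.4, -3.4, 6.5]
grip_width: 0.592
finger_force: 42.4
```

```bash
python3 -m inch '[[0,0,0.04,0,0,0],[0,0,0.08,0,0,0],[0.062,-0.371,0.08,0,0,0],[0.062,-0.371,0.08,0,0,0],[0.062,-0.371,0.08,0,0,0],[0.062,-0.371,0.08,0,0,0],[0.062,-0.371,0.08,0,0,0],[0.062,-0.371,0.08,0,0,0],[0.062,-0.371,0.08,0,0,0],[0.062,-0.371,0.08,0,0,0],[0.062,-0.371,0.04,0,0,0],[0.062,-0.371,0.034,0,0,0],[0.062,-0.371,0.034,0,0,0]]' && python3 - <<'E'
from h import *
s=env.grab_frame("scene"); cv2.imwrite("pics/p3.png",s)
p=proj("scene",[.514,.029,.077]); print(p); x,y=p.round().astype(int);r,k=9,8
u=cv2.resize(s[y-r:y+r,x-r:x+r],None,fx=k,fy=k,interpolation=cv2.INTER_CUBIC)
m=cv2.inRange(cv2.cvtColor(u,cv2.COLOR_BGR2HSV),(8,80,40),(19,255,255))
cs=max(cv2.findContours(m,0,2)[0],key=cv2.contourArea); h=cv2.convexHull(cs); M=cv2.moments(h); c=(np.array([M["m10"],M["m01"]])/M["m00"]+.5)/k-.5+[x-r,y-r]
print(c,M["m00"]/64,at_z("scene",c,.077)); print(env.state()["tool_pos"])
E
```

```text
t: 10.85
tool_pos: [0.5145, 0.0304, 0.0496]
ee_rot: [-0.002, 0.064, 0.998, 0.0]
contact_force: [-0.8, -0.1, -1.6]
grip_width: 0.584
finger_force: 42.7
[358.8318276  248.41100462]
[359.0163966  245.40972222] 1.6875 [0.50606446 0.0277696  0.077     ]
[0.51595935 0.03058387 0.05082523]
```

```bash
python3 - <<'E'
from h import *
s=cv2.imread("pics/p3.png"); cv2.imwrite("pics/p3c.png",cv2.resize(s[200:290,300:420],None,fx=5,fy=5,interpolation=2))
E
```

```text
(no output)
```

View pics/p3c.png

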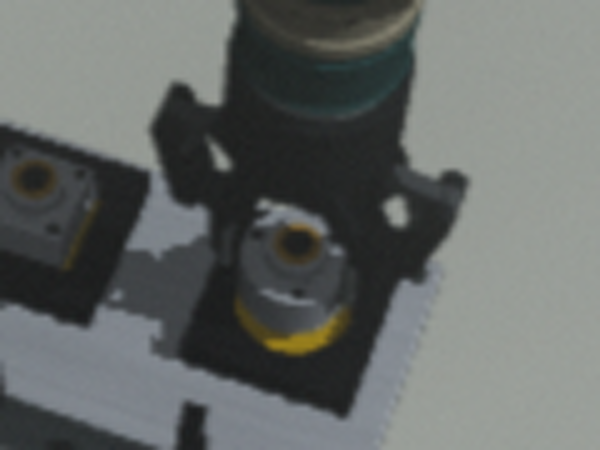

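The disc's bore is at about (359.3,248.1), centred over the pocket to within about 1–2 mm. Descending.

```bash
python3 -m inch '[[0.001,-0.0003,0,0,0,0],[0.001,-0.0003,-0.006,0,0,0],[0.001,-0.0003,-0.009,0,0,0],[0.001,-0.0003,-0.012,0,0,0],[0.001,-0.0003,-0.015,0,0,0],[0.001,-0.0003,-0.018,0,0,0],[0.001,-0.0003,-0.018,0,0,0]]'; python3 - <<'E'
from h import *
s=env.state();print(s['tool_pos'],s['contact_force'],s['wrist_torque'])
E
```

```text
t: 11.6
tool_pos: [0.5179, 0.0304, 0.0341]
ee_rot: [-0.0, 0.064, 0.998, 0.001]
contact_force: [-3.9, 2.4, 9.7]
grip_width: 0.587
finger_force: 43.8
[0.5179405  0.03038402 0.03411904] [-3.93574581  2.37901059  9.65423343] [0.4854872  0.74745895 0.04053864]
```

```bash
python3 -m inch '[[0,0,0,0,0,0],[0,0,0,0,0,0],[0,0,0,0,0,0],[0,0,0.04,0,0,0],[0,0,0.09,0,0,0],[-0.053,-0.35,0.09,0,0,-90.7],[-0.053,-0.35,0.09,0,0,-90.7],[-0.053,-0.35,0.09,0,0,-90.7],[-0.053,-0.35,0.09,0,0,-90.7],[-0.053,-0.35,0.09,0,0,-90.7],[-0.053,-0.35,0.09,0,0,-90.7],[-0.053,-0.35,0.09,0,0,-90.7],[-0.053,-0.35,0.09,0,0,-90.7],[-0.053,-0.35,0.09,0,0,-90.7],[-0.053,-0.35,0.09,0,0,-90.7],[-0.053,-0.35,0.09,0,0,-90.7],[-0.053,-0.35,0.09,0,0,-90.7]]' 0.075; python3 - <<'E'
from h import *
t=env.grab_frame("top");s=env.grab_frame("scene")
def crop(im,x,y,w,h): return cv2.resize(im[y:y+h,x:x+w],(400,300),interpolation=cv2.INTER_CUBIC)
cv2.imwrite("pics/place4.png",np.vstack([np.hstack([crop(t,260,190,100,75),crop(s,270,200,120,90)]),np.hstack([crop(t,360,220,80,60),crop(s,170,170,120,90)])]))
i=cv2.imread("pics/top0.png"); g=cv2.cvtColor(i,cv2.COLOR_BGR2GRAY).astype(float)
P=[]
for x in range(376,426,1):
    yc=256.9+(x-376)*.166; r=np.arange(int(yc-3),int(yc+5)); v=g[r,x]
    if 390<=x<=418 : w=np.clip(v-116,0,None)
    else: continue
    P.append([x,(w*r).sum()/w.sum()])
P=np.array(P); k=np.polyfit(P[:,0],P[:,1],1); print(k, np.std(P[:,1]-np.polyval(k,P[:,0])))
a=at_z("top",(390,np.polyval(k,390)),.034);b=at_z("top",(418,np.polyval(k,418)),.034)
print("shaft axis top:",a,b,"x at y=-.325:",np.interp(.325,[-a[1],-b[1]],[a[0],b[0]]),"yaw",np.degrees(np.arctan2(-(a-b)[0],(a-b)[1])))
print(env.state()["tool_pos"],yaw())
E
```

```text
t: 13.3
tool_pos: [0.4646, -0.3204, 0.1227]
ee_rot: [-0.0, 0.755, 0.656, -0.0]
contact_force: [0.6, -0.1, 0.1]
grip_width: 0.877
finger_force: 0.0
[1.84377251e-01 1.87506607e+02] 0.05692604191146497
shaft axis top: [ 0.46616386 -0.28928088  0.034     ] [ 0.45222055 -0.37382703  0.034     ] x at y=-.325: 0.46027308036753034 yaw -9.364894499279453
[ 0.46470629 -0.32023992  0.12282405] -7.94950959536115
```

View pics/place4.png

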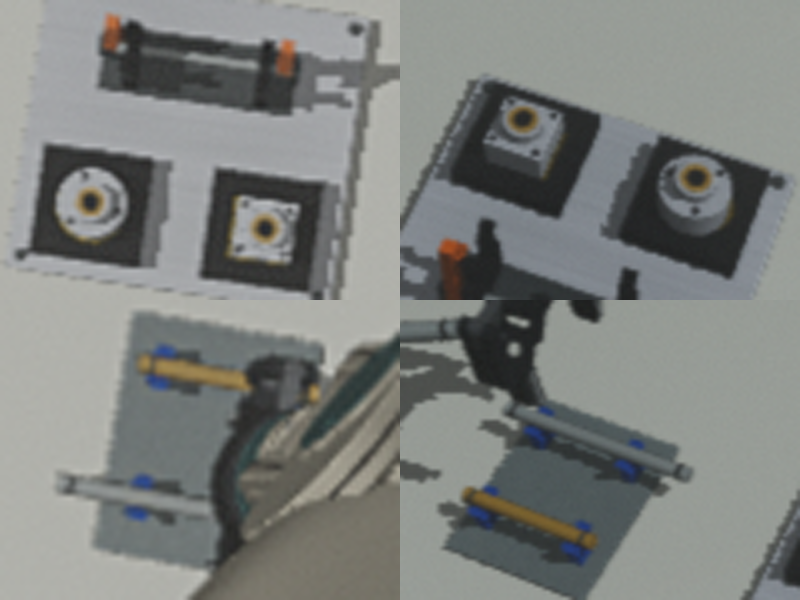

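Both housings sit down in their nests. The shaft in its cradles has its middle at about (400.5,261) in the top view. Now grasp it.

```bash
python3 -m inch '[[-0.004,-0.004,-0.03,0,0,-1.2],[-0.004,-0.004,-0.06,0,0,-1.2],[-0.004,-0.004,-0.085,0,0,-1.2],[-0.004,-0.004,-0.1,0,0,-1.2],[-0.004,-0.004,-0.109,0,0,-1.2],[-0.004,-0.004,-0.109,0,0,-1.2]]' 0.04 && python3 -m inch '[[0,0,0,0,0,0],[0,0,0,0,0,0],[0,0,0,0,0,0],[0,0,0,0,0,0],[0,0,0,0,0,0],[0,0,0,0,0,0]]' 0.005 100
```

```text
t: 14.0
tool_pos: [0.46, -0.3234, 0.0128]
ee_rot: [-0.001, 0.762, 0.648, -0.0]
contact_force: [-0.5, -0.1, 0.6]
grip_width: 0.467
finger_force: 0.0
t: 14.6
tool_pos: [0.4604, -0.3247, 0.0155]
ee_rot: [0.0, 0.762, 0.648, -0.001]
contact_force: [-4.8, 1.1, 5.4]
grip_width: 0.103
finger_force: 97.8
```

```bash
python3 -m inch '[[0,0,0.03,0,0,0],[0,0,0.07,0,0,0],[0,0.01,0.11,0,0,1.9],[0.02,0.05,0.12,0,0,1.9],[0.05,0.09,0.12,0,0,1.9],[0.08,0.13,0.12,0,0,1.9],[0.11,0.17,0.12,0,0,1.9],[0.135,0.21,0.12,0,0,1.9],[0.155,0.25,0.12,0,0,1.9],[0.162,0.275,0.12,0,0,1.9],[0.162,0.275,0.105,0,0,1.9],[0.162,0.275,0.105,0,0,1.9],[0.162,0.275,0.105,0,0,1.9]]'; python3 - <<'E'
from h import *
t=env.grab_frame("top");s=env.grab_frame("scene"); cv2.imwrite("pics/c_t.png",t); cv2.imwrite("pics/c_s.png",s)
def crop(im,x,y,w,h): return cv2.resize(im[y:y+h,x:x+w],(400,300),interpolation=cv2.INTER_CUBIC)
t0=cv2.imread("pics/top0.png")
cv2.imwrite("pics/clip.png",np.vstack([np.hstack([crop(t0,270,180,80,60),crop(cv2.imread("pics/scene0.png"),260,245,100,75)]),np.hstack([crop(t,270,180,80,60),crop(s,260,245,100,75)])]))
st=env.state();print(st["tool_pos"],yaw(),st["grip_width"])
# predicted positions of fork/jaw features for seat guess
psi=np.radians(-7.26);X=np.array([np.cos(psi),np.sin(psi),0]);Y=np.array([-np.sin(psi),np.cos(psi),0]);c=np.array([.6217,-.0481,.06])
for n in("top","scene"):
  for yy in(-50,50): print(n,yy,"fork slot top ends",proj(n,c+Y*yy/1e3-X*.015+[0,0,.028]).round(1),proj(n,c+Y*yy/1e3+X*.015+[0,0,.028]).round(1),"tongue",proj(n,c+Y*yy*.064/50+X*.002+[0,0,.0105]).round(1))
E
```

```text
t: 15.9
tool_pos: [0.6218, -0.0498, 0.1184]
ee_rot: [-0.001, 0.751, 0.66, -0.001]
contact_force: [0.1, 0.2, -1.0]
grip_width: 0.099
finger_force: 97.9
[ 0.6225602  -0.05040602  0.11921634] -7.445912597551393 0.10030958949404609
top -50 fork slot top ends [326.7 211.1] [328.2 200.9] tongue [332.1 206.9]
top 50 fork slot top ends [292.5 206.1] [294.  195.9] tongue [288.9 200.6]
scene -50 fork slot top ends [295.2 266.5] [289.7 277.9] tongue [286.8 274.5]
scene 50 fork slot top ends [338.  281.7] [333.  293.5] tongue [341.1 294.1]
```

View pics/clip.png

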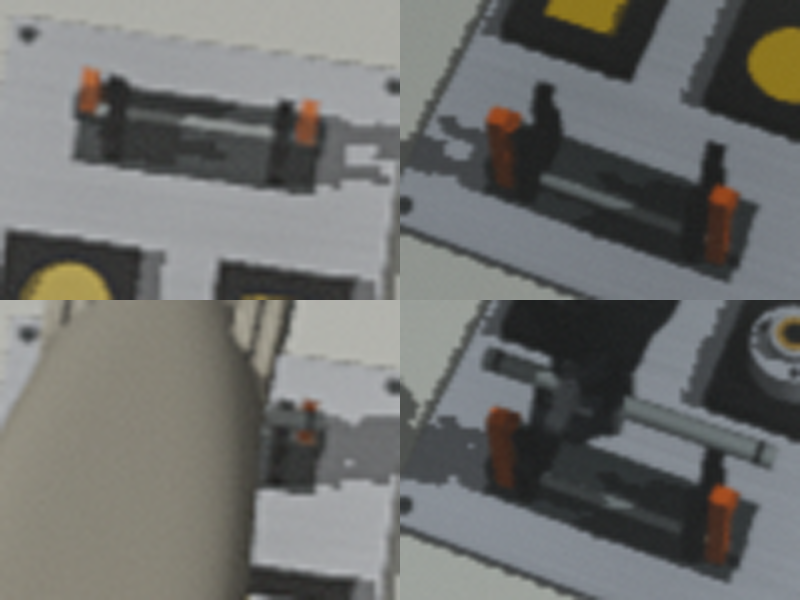

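The shaft hangs level and parallel above the forks. In the scene view its ends are at about (281.8,259.5) and (352,283), and the fork tips are at (296,266) and (338,281). I'll check its position in the same camera.

```bash
python3 - <<'E'
from h import *
psi=np.radians(-7.26);X=np.array([np.cos(psi),np.sin(psi)]);Y=np.array([-np.sin(psi),np.cos(psi)]);c=np.array([.6217,-.0481])
g=cv2.cvtColor(cv2.imread("pics/c_s.png"),cv2.COLOR_BGR2GRAY)
for x in (284,288,292,320,325,330,335,340,345,349): print(x,g[int(259+(x-282)*.335)-8:int(259+(x-282)*.335)+9,x], int(259+(x-282)*.335)-8)
for z in (.133,.136):
  a,b=[at_z("scene",p,z)[:2] for p in((281.8,259.5),(352,283))]; m=(a+b)/2
  print(z,m,np.linalg.norm(a-b),"in clip frame",(m-c)@X,(m-c)@Y,"ang",np.degrees(np.arctan2(-(b-a)[0],(b-a)[1])))
E
```

```text
284 [ 71  71  75 100 131 128  71  44  41  42  47  51  84 132 135 136 135] 251
288 [ 32  35  61 129 133 105  63  60  63  63  59  73 129 135 135 133 133] 253
292 [ 31  34  40  75 129 120  74  62  62  63  61  70 112 127 128 128 111] 254
320 [137 135 136 138 137 136 126  99 107 108 103  85  76 112 131 136 134] 263
325 [139 137 138 137 138 135 109 101 110 109 101  80  78 126 135 136 136] 265
330 [105  98  97 106 136 133 114 105 111 109  94  79  90 128 135 135 133] 267
335 [ 62  60  56  70 131 138 127  99 106 110 107  93  75  95 124 111 108] 268
340 [ 36  34  34  62 128 136 126 102 109 110 107  89  60  44  56  68  66] 270
345 [ 35  35  36  65 132 132 110 103 112 112 105  87  80 128 134 134 135] 272
349 [ 35  34  36  58 127 136 125  89  75  63  59  52  55  93 131 133 136] 273
0.133 [ 0.6228602  -0.04150691] 0.15501298981400805 in clip frame 0.0003177143938061425 0.00668684615028821 ang -6.277231514015301
0.136 [ 0.62439342 -0.04105884] 0.15442825459389892 in clip frame 0.0017820161632559764 0.00732508215118632 ang -6.27723151401531
```

```bash
python3 -m inch '[[-0.001,-0.006,0,0,0,0],[-0.001,-0.006,-0.012,0,0,0],[-0.001,-0.006,-0.02,0,0,0],[-0.001,-0.006,-0.026,0,0,0],[-0.001,-0.006,-0.032,0,0,0],[-0.001,-0.006,-0.038,0,0,0],[-0.001,-0.006,-0.043,0,0,0],[-0.001,-0.006,-0.048,0,0,0],[-0.001,-0.006,-0.048,0,0,0]]' ; python3 -c "
from h import *
s=env.state();print(s['tool_pos'],s['contact_force'],s['wrist_torque'],yaw())"
```

```text
t: 16.9
tool_pos: [0.6205, -0.0549, 0.0702]
ee_rot: [-0.001, 0.751, 0.66, -0.001]
contact_force: [-2.0, -0.2, -1.0]
grip_width: 0.1
finger_force: 97.9
[ 0.6205497  -0.05490749  0.07019491] [-1.96957374 -0.22059449 -1.01270288] [ 0.05806247  0.61906172 -0.02381474] -7.340671854165874
```

```bash
python3 -m inch '[[0,0,-0.005,0,0,0],[0,0,-0.01,0,0,0],[0,0,-0.014,0,0,0],[0,0,-0.018,0,0,0]]'; python3 -m inch '[[0,0,-0.004,0,0,0],[0,0,-0.008,0,0,0],[0,0,-0.01,0,0,0],[0,0,-0.01,0,0,0]]'
```

```text
t: 17.3
tool_pos: [0.62, -0.0548, 0.0526]
ee_rot: [-0.001, 0.751, 0.66, -0.001]
contact_force: [-5.5, 0.5, -0.2]
grip_width: 0.103
finger_force: 97.9
t: 17.7
tool_pos: [0.6213, -0.055, 0.0453]
ee_rot: [-0.0, 0.751, 0.66, -0.0]
contact_force: [-9.8, 1.5, 14.0]
grip_width: 0.102
finger_force: 99.9
```

```bash
python3 -m inch '[[0.001,0,-0.002,0,0,0],[0.001,0,-0.004,0,0,0],[0.001,0,-0.004,0,0,0]]'; python3 - <<'E'
from h import *
for f in ("pics/scene0.png",None):
    im=cv2.imread(f) if f else env.grab_frame("scene")
    o=cv2.inRange(cv2.cvtColor(im,cv2.COLOR_BGR2HSV),(5,130,80),(15,255,255)); N,l,st,c=cv2.connectedComponentsWithStats(o)
    for i in range(1,N):
        if st[i,4]>10 and 270<c[i][0]<350 and 260<c[i][1]<310: print(st[i],c[i].round(1))
cv2.imwrite("pics/c2.png",im)
s=env.state();print(s['tool_pos'],s['contact_force'],s['wrist_torque'])
E
```

```text
t: 18.0
tool_pos: [0.6214, -0.0551, 0.0451]
ee_rot: [-0.001, 0.751, 0.66, -0.001]
contact_force: [-19.7, 2.4, 37.0]
grip_width: 0.099
finger_force: 102.7
[282 272   8   6  36] [285.7 274.5]
[337 291   7   8  34] [340.4 294.1]
[337 291   7  17  45] [340.5 296. ]
[ 0.6214438  -0.05503711  0.04502674] [-19.3933545    2.27487478  35.57693568] [0.5223349  3.92054473 0.00443098]
```

Firm stop with the jaw tips back at their closed pixels, so the shaft is home. Relax, release, lift and look.

```bash
python3 -m inch '[[-0.002,0,0.004,0,0,0],[-0.002,0,0.004,0,0,0]]' && python3 -m inch '[[0,0,0,0,0,0],[0,0,0,0,0,0],[0,0,0,0,0,0],[0,0,0.03,0,0,0],[0,0,0.07,0,0,0],[0,0,0.11,0,0,0],[0,0.05,0.11,0,0,0],[0,0.1,0.11,0,0,0],[0.02,0.15,0.11,0,0,0],[0.03,0.2,0.11,0,0,0],[0.03,0.25,0.11,0,0,0]]' 0.035 30; python3 - <<'E'
from h import *
t=env.grab_frame("top");s=env.grab_frame("scene")
def crop(im,x,y,w,h): return cv2.resize(im[y:y+h,x:x+w],(400,300),interpolation=cv2.INTER_CUBIC)
cv2.imwrite("pics/home.png",np.hstack([crop(t,265,180,100,75),crop(s,260,225,120,90)]))
st=env.state();print(st["tool_pos"],yaw())
E
```

```text
t: 18.25
tool_pos: [0.6213, -0.0551, 0.0453]
ee_rot: [0.001, 0.751, 0.66, 0.001]
contact_force: [-7.3, 0.9, 14.6]
grip_width: 0.103
finger_force: 99.4
t: 19.35
tool_pos: [0.6527, 0.192, 0.1528]
ee_rot: [0.001, 0.751, 0.66, 0.001]
contact_force: [0.6, -0.9, -0.2]
grip_width: 0.408
finger_force: 0.0
[0.65125802 0.19634456 0.15256327] -6.948565557894619
```

View pics/home.png

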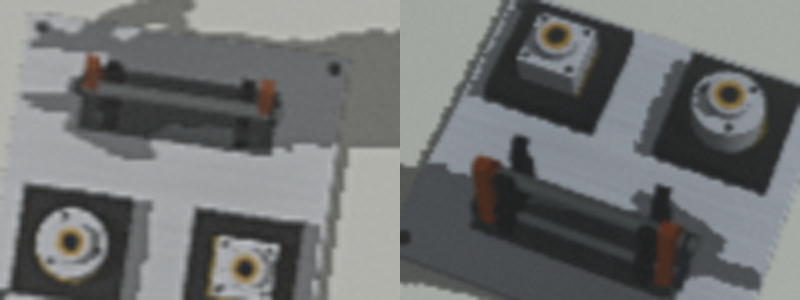

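The shaft lies in both forks under both closed tongues, roughly centred. Now the button, with closed fingers.

```bash
python3 -m inch '[[0.008,0.0615,0,0,0,0],[0.008,0.0615,-0.04,0,0,0],[0.008,0.0615,-0.07,0,0,0],[0.008,0.0615,-0.08,0,0,0],[0.008,0.0615,-0.085,0,0,0],[0.008,0.0615,-0.09,0,0,0],[0.008,0.0615,-0.094,0,0,0],[0.008,0.0615,-0.097,0,0,0],[0.008,0.0615,-0.099,0,0,0],[0.008,0.0615,-0.099,0,0,0]]' 0 30
```

```text
t: 20.45
tool_pos: [0.66, 0.2512, 0.0607]
ee_rot: [0.001, 0.751, 0.66, 0.001]
contact_force: [-8.6, -4.1, 22.6]
grip_width: -0.001
finger_force: 11.3
```

```bash
python3 -m inch '[[0,0.002,-0.002,0,0,0],[0,0.002,-0.002,0,0,0]]'; for i in 1 2 3 4; do python3 -m inch '[[0,0,0.002,0,0,0]]' | grep -E 'tool|contact'; done
```

```text
t: 20.65
tool_pos: [0.66, 0.2513, 0.0606]
ee_rot: [0.003, 0.751, 0.66, 0.0]
contact_force: [-12.6, -9.4, 31.3]
grip_width: 0.0
finger_force: 15.5
tool_pos: [0.6599, 0.2513, 0.0609]
contact_force: [-7.6, -6.0, 16.6]
tool_pos: [0.6601, 0.2517, 0.0611]
contact_force: [-2.5, -3.9, 5.7]
tool_pos: [0.6606, 0.2525, 0.0617]
contact_force: [-1.2, -2.6, 5.3]
tool_pos: [0.6607, 0.2528, 0.0628]
contact_force: [0.0, -2.5, 4.7]
```

Below the hard stop the force falls off like a spring (5.3 → 4.7 N), so the button was fully down. Lift clear and check numerically that everything holds.

```bash
python3 -m inch '[[0,0,0.01,0,0,0],[0,0,0.04,0,0,0],[-0.02,0.02,0.08,0,0,0],[-0.05,0.04,0.11,0,0,0],[-0.05,0.04,0.11,0,0,0],[-0.05,0.04,0.11,0,0,0]]'; python3 - <<'E'
from h import *
im=env.grab_frame("scene"); h=cv2.cvtColor(im,cv2.COLOR_BGR2HSV)
g=cv2.inRange(h,(45,90,40),(85,255,255)); print("green px",[tuple(x) for x in cv2.connectedComponentsWithStats(g)[2][1:] if x[4]>60])
o=cv2.inRange(h,(5,130,80),(15,255,255)); N,l,st,c=cv2.connectedComponentsWithStats(o)
print([ (tuple(st[i]),c[i].round(1)) for i in range(1,N) if st[i,4]>10 and 270<c[i][0]<350 and 260<c[i][1]<310])
for q in("block_oblong","brass_rod","glue","cup"): print(q,spot("scene",q)[:1])
print(env.state()["contact_force"],env.state()["t"])
E
```

```text
t: 21.65
tool_pos: [0.6092, 0.2947, 0.1715]
ee_rot: [0.0, 0.75, 0.661, 0.002]
contact_force: [0.5, -0.4, -0.7]
grip_width: -0.002
finger_force: 0.0
green px [(np.int32(444), np.int32(325), np.int32(17), np.int32(18), np.int32(244))]
[((np.int32(337), np.int32(292), np.int32(7), np.int32(16), np.int32(41)), array([340.6, 296.3]))]
block_oblong [(0.81, array([491.712, 299.28 ]))]
brass_rod [(0.7, array([207.68, 234.  ]))]
glue [(0.96, array([228.608, 288.288]))]
cup [(0.71, array([525.12 , 356.784]))]
[ 0.90809444 -0.10144184 -0.85168155] 21.9
```

```bash
python3 -c "
from station import env
print(env.hand_in())"
```

```text
the job is handed in; nothing more can be done
None
```

I handed the job in at about 22 s: both housings are in their own nests, the shaft is home under the closed jaw, and the button was pressed fully and released. The hand-in returned no verdict, so this rests on the final camera and force checks.

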